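Restock the fly-tyer's pedal chest and let its lid down gently

TASK

Press the chest's pedal all the way down onto its rubber stop, firmly but without stamping, so that the lid swings up and stays open by itself. Bring the old red tin inside forward, close up to the front (pedal) end of the chest, and stand the new orange tin behind it, then ease the pedal back up so that the lid closes fully without slamming. Work the lid only by its pedal, keep the tins upright, and leave the green tin, the vise, the mug and the varnish bottle where they are.

Things in the scene. Friction and masses are not known exactly. Their poses are not given: they have to be found in the camera images.
- chest: fixed dark wooden chest, 206 mm (x) by 156 mm (y) outside, 105 mm high, lidded open top. Origin: centre of its underside, on the table; -x points out of its front (pedal side), z up. A brass link cover sticks out 12 mm from the +y side, up to z = 75 mm. In front lies a tongue 30 mm wide, 5 mm high, that carries the pedal's stop
- inner_floor (a point): centre of the chest's inner floor, 12 mm above the table, axes as the chest's. Inside it measures 190 mm (x) by 140 mm (y): the inner front face is at x = -95 mm, the inner rear face at x = +95 mm; walls 8 mm thick, rim 93 mm above this floor
- pedal_hinge (a point): hinge of the pedal, 58 mm above the table and 15 mm before the chest's front; the hinge runs along the chest's y. The pedal is a steel lever sticking out to the front; shut, it slopes 0.20 rad up to its free end; pressed, it turns down. Geared: 1 rad of pedal is 5 rad of lid. Lid upright at 0.31 rad of pedal; stop met anywhere from 0.33 to 0.40 rad: feel for it
- tread (a point): centre of the top of the pedal's tread, moves with it: rubber block with orange top, 44 mm along the lever, 40 mm wide (chest y), 14 mm thick, block centre 115 mm from the hinge; 88 mm above the table at rest. Pressing takes up to about 19 N, under 4 N once the lid is upright. Clear on both sides: can be gripped across its width. With the lid past upright its weight drives the pedal up: hold it back
- stop: fixed brass foot, 26 mm across, of the pedal's rubber stop, under the lever 74 mm before the hinge; origin at its underside, 5 mm above the table. The pad on it is screwed to a height that varies and is not given (top about 36 to 41 mm above the table); it yields 1 to 2 mm. Pressed home is 5 N or more on it; over 45 N is stamping
- lid (a joint): angle of the lid (rad), hinged at the chest's rear rim, 8 mm thick, about 0.18 kg: 0 shut, grows as it swings up, 1.57 upright; with the pedal on its stop about 1.65 to 2.0, leaning back, where hinge friction and weight keep it open when the pedal is let go. Let go below about 1.1 it falls shut. Over 3 rad/s closing counts as slamming
- old_tin_mid (a point): middle (39 mm above its underside) of the old tin: red with a black cap and a white label band, upright cylinder 56 mm in diameter, 78 mm high, about 0.2 kg, standing in the rear half of the chest. Its z axis is its own axis
- new_tin_mid (a point): middle (39 mm above its underside) of the new tin: orange with an orange cap and a white label band, same size and mass as the old one, standing on the table on a cork mat. Its z axis is its own axis
- green_tin_mid (a point): middle of a green tin with a green cap, same size, standing on the cork mat (bystander)
- vise: fly-tying vise (bystander): dark base plate 110 x 80 mm, post and jaws up to 155 mm high, origin at its underside
- mug: blue mug (bystander), 80 mm across, 90 mm high, origin at its underside
- varnish: small amber varnish bottle (bystander), 48 mm across, 75 mm high, origin at its underside
Not all that is in view belongs to the job. What is meant by the part that bears new_tin_mid is not purple, and is the smaller of those in its own colour.

How it is judged:
By the outcome, as a careful person would: the job done as asked, in the order asked, and still so for the second after the job is handed in, with the robot touching nothing.
It also fails if it takes over 72 s, if anything falls off the work surface, if the arm or the gripper's body presses on something with over 40 N, if the wrist force passes 120 N, or if a joint passes its speed limit or range.

ROBOT

A 6-joint arm with a two-finger parallel gripper is mounted at the origin on the work surface. World frame = base frame: x ahead of the robot, y to its left, z up, the work surface at z = 0. Lengths are in m, angles in rad, forces in N, time in s.
With the tool pointing down it reaches from about 0.35 to 0.975 m from the base axis. Payload 4.9 kg.
Tool frame: the origin (TCP) lies at the very end of the fingers, on their centre line; the grasp point (between the pads) lies manip.grip_point_offset behind it (manip.grip_point_offset is the distance from the TCP to the grasp point, in m); z points along the fingers, y is the line along which they close (so a half turn about z gives the same grasp; the last joint's range is limited). The gripper opens to 85 mm and grips with 20 to 120 N. Pads are 22 mm wide; open, the fingers measure 114 mm over their backs; the gripper's body (76 mm by 85 mm) begins 54 mm behind the grasp point. The pads swing forward as they close: fully open they stand 13 mm farther back than shut.
Start: joints at [-1.44, 0.053, 1.613, -0, 1.476, -0.119], TCP at [0.155, -0.606, 0.231] pointing down, gripper open.
Joint ranges: [-3.01, 3.01], [-1.01, 2.22], [0.06, 2.58], [-1.02, 4.17], [0.09, 2.62], [-3.14, 3.14]. Speed limits (rad/s): [2.57, 2.57, 3.14, 3.14, 3.14, 3.14].

INTERFACE

Orientations are given as a unit quaternion [w, x, y, z].
In Python, from plant import manip gives the robot as it stands.
- The arm moves only by the shell command python3 -m crank 'ROWS' [OPENING]. ROWS is JSON, a list of rows, each an object of numbers: "x", "y", "z": the shift along the tool's x, y, z in cm; "turn": the turn about the tool's z in rad. In form: [{"x": .., "y": .., "z": .., "turn": ..}, ...]. A call has 1 to 5 rows; each row shifts and turns the commanded pose from where the row before left it, along the tool's axes as they then stand; what a row does not reach is not made up. A row lasts 1/10 s, in which the tool goes at most 50 mm and 8.59 degrees, less where a joint would pass 70% of its speed; a pose out of reach is approached as far as the arm can. A call with a gripper value outside its range is refused whole. OPENING is the opening in per cent of the stroke, from 0 (shut) to 100 (fully open), set as the call begins (- or left out, the last holds). The fingers move at their own pace and stop on an object; the grip force is fixed at half the most. Time passes only in rows, so rows that do not move let the fingers close. It gives the time, the measured TCP pose, the force, the opening and the grip force at its end, in the units of the state.
- manip.state(): the state, without advancing time (a new reading comes with each control period).
- manip.grab_frame(name): name is "side" or "top"; returns (picture, depth): 400x640x3 uint8, red, green, blue; 400x640 float32, m along the optical axis (not along the pixel's ray), 0 where there is no reading.
- manip.camera_model(name): a dict with "mtx" (3x3 intrinsics, pixels), "k1" (the pictures are not rectified: a ray, as slopes to the right and down, at radius r is drawn at 1 + k1 r^2 times it, then the intrinsics apply), "world_to_cam" (4x4, takes a point from world to camera coordinates). Camera axes: x right, y down, z forward; pixel columns grow to the right and rows downward; lengths in m; the calibration is good to about 2 mm. A picture is of the moment at which its call begins. camera_model takes no time and is no camera call.
- manip.job_done(): hands the job in; it is judged then, once.
The state is a dict: "time": time; "joint_pos": joint angles; "joint_vel": joint speeds; "joint_efforts": joint torques, N m; "tool_pos": TCP position; "tool_rot": TCP orientation; "contact_force": force on the tool from outside, world axes, zero at the start; "ft_torque": the same for the moment, N m; "gripper_width": opening from 0.0 (shut) to 1.0 (fully open); "grasp_force": force on a finger pad.
Only numpy, scipy, OpenCV 4.12 (cv2) and the standard library are available. Lean on these libraries where they do the work, as an engineer would, in place of code of your own. Each camera call takes 0.05 s, during which the arm holds its last target. There are 200 camera calls.

## Working session

There is one attempt and no reset: what is moved stays moved. The work goes in short steps, Python scripts to look and compute and a shell command to move; the robot and the scene stay as the last step left them, time stands still between calls to the robot, and variables do not carry over. Pictures are saved under pics/ and viewed, at most 10 in all, crops included, and the job is handed in when it is done.

```bash
ls; mkdir -p pics; cat > h.py <<'E'
import numpy as np, cv2
from plant import manip
def grab(n):
    p,d=manip.grab_frame(n); return p.copy(),d.copy()
def save(n,p): cv2.imwrite('pics/'+n+'.png',cv2.cvtColor(p,cv2.COLOR_RGB2BGR))
def world(n,d):
    "HxWx3 world points of a depth image"
    m=manip.camera_model(n);K=np.array(m['mtx'],float);k1=m['k1']
    h,w=d.shape;u,v=np.meshgrid(np.arange(w),np.arange(h))
    uv=np.stack([u,v],-1).reshape(-1,1,2).astype(np.float64)
    s=cv2.undistortPoints(uv,K,np.array([k1,0,0,0,0.])).reshape(h,w,2)
    c=np.dstack([s*d[...,None],d]);T=np.linalg.inv(np.array(m['world_to_cam']))
    W=c@T[:3,:3].T+T[:3,3]; W[d<=0]=np.nan
    return W
E
python3 - <<'E'
from h import *
for n in('side','top'):
    p,d=grab(n);save(n+'0',p);np.savez('pics/'+n+'0.npz',p=p,d=d)
    m=manip.camera_model(n);print(n,np.round(np.linalg.inv(m['world_to_cam']),3).tolist())
print(manip.grip_point_offset,manip.state())
E
```

```text
pics
side [[-0.926, -0.208, 0.315, 0.12], [-0.378, 0.518, -0.768, 0.924], [-0.003, -0.83, -0.558, 0.789], [0.0, 0.0, 0.0, 1.0]]
top [[-0.015, -0.998, 0.054, 0.462], [-1.0, 0.015, 0.001, -0.025], [-0.002, -0.054, -0.999, 1.256], [0.0, 0.0, 0.0, 1.0]]
0.0187 {'time': 0.1, 'joint_pos': array([-1.44000665e+00,  5.33061464e-02,  1.61413831e+00,  7.53451003e-06,
        1.47597424e+00, -1.18983897e-01]), 'joint_vel': array([-0.00050871, -0.00069117, -0.00353349,  0.00025871, -0.0013876 ,
       -0.00012122]), 'joint_efforts': array([ 6.43007388e-04, -3.94900811e+01, -3.71364212e+01, -7.60995840e-05,
        3.92766859e-03,  2.51889389e-06]), 'tool_pos': array([ 0.15443055, -0.60505474,  0.23018743]), 'tool_rot': array([-9.13029319e-04,  9.92211407e-01,  1.24561994e-01, -1.63950483e-06]), 'contact_force': array([-0.1482224 , -0.40495365, -0.31705896]), 'ft_torque': array([-0.09263162, -0.02723005, -0.02687407]), 'grasp_force': 0.0, 'gripper_width': 0.9973145652847555}
```

View pics/top0.png

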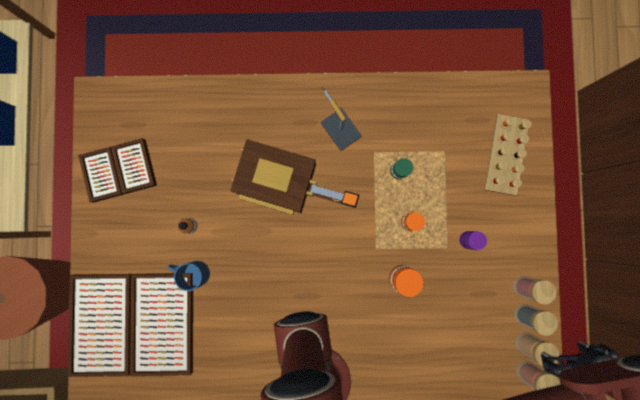

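View pics/side0.png

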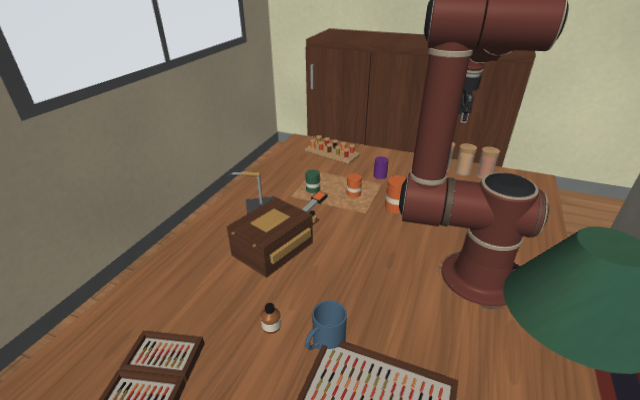

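Top view: the chest is at (273,177) with its pedal pointing right to the tread at (350,199). The green tin is at (403,168), the vise at (341,130), the mug at (190,275) and the varnish at (187,226). Candidates for the new tin are small orange (415,221) on the cork mat, larger orange (407,282) off the mat, and purple (473,240). The one on the mat fits, since it is the smaller of the two orange ones and not purple. I'll confirm that in a crop.

```bash
python3 - <<'E'
from h import *
z=np.load('pics/top0.npz');p,d=z['p'],z['d'];W=world('top',d)
save('crop0',cv2.resize(p[120:310,220:500],None,fx=2.8,fy=2.8,interpolation=cv2.INTER_CUBIC))
hsv=cv2.cvtColor(p,cv2.COLOR_RGB2HSV)
def blob(c,r,zmin,zmax,n):
    m=np.zeros(d.shape,bool);m[c[1]-r:c[1]+r+1,c[0]-r:c[0]+r+1]=1
    m&=(W[...,2]>zmin)&(W[...,2]<zmax)
    q=W[m];(cx,cy),rad=cv2.minEnclosingCircle(q[:,:2].astype(np.float32))
    print(n,m.sum(),'mean',q.mean(0).round(4),'circ',round(cx,4),round(cy,4),round(rad,4),'zmax',q[:,2].max().round(4))
blob((415,221),17,.07,.1,'new');blob((407,282),25,.07,.3,'big');blob((473,240),17,.05,.15,'purple');blob((403,168),17,.07,.1,'green')
blob((341,130),28,.03,.2,'vise');blob((190,275),25,.08,.1,'mug');blob((187,226),14,.06,.1,'varn')
# chest top
m=(W[...,2]>.095)&(W[...,2]<.125);m[:, :215]=0;m[:,325:]=0;m[:130]=0;m[225:]=0
q=W[m];r=cv2.minAreaRect((q[:,:2]*1000).astype(np.float32));print('chest',r,q[:,2].mean(),np.median(q[:,2]))
m=(hsv[...,0]<15)&(hsv[...,1]>180)&(hsv[...,2]>150);m[:, :335]=0;m[:,365:]=0;m[:185]=0;m[:][215:]=0
q=W[m];print('tread',q.mean(0),q[:,2].min(),q[:,2].max(),cv2.minAreaRect((q[:,:2]*1000).astype(np.float32)))
E
```

```text
new 282 mean [ 0.4763 -0.2965  0.0783] circ 0.4765 -0.297 0.027 zmax 0.085
big 708 mean [ 0.3076 -0.2641  0.1095] circ 0.3055 -0.2673 0.0404 zmax 0.1204
purple 347 mean [ 0.4188 -0.4709  0.0753] circ 0.4179 -0.4744 0.0288 zmax 0.0842
green 275 mean [ 0.6345 -0.2671  0.0781] circ 0.6347 -0.2673 0.0271 zmax 0.0844
vise 144 mean [ 0.7792 -0.0797  0.1307] circ 0.7846 -0.0759 0.0297 zmax 0.1541
mug 182 mean [0.3297 0.358  0.0879] circ 0.3312 0.364 0.0476 zmax 0.096
varn 59 mean [0.4743 0.377  0.0731] circ 0.4739 0.3776 0.0121 zmax 0.0819
chest ((613.928955078125, 113.00067138671875), (212.27978515625, 156.39962768554688), 72.4963607788086) 0.11325439657093213 0.11328439946809943
tread [ 0.54415501 -0.10819816  0.08875655] 0.0817305314181731 0.09574296544576089 ((544.0999145507812, -108.33089447021484), (35.1381950378418, 29.974937438964844), 71.87933349609375)
```

View pics/crop0.png

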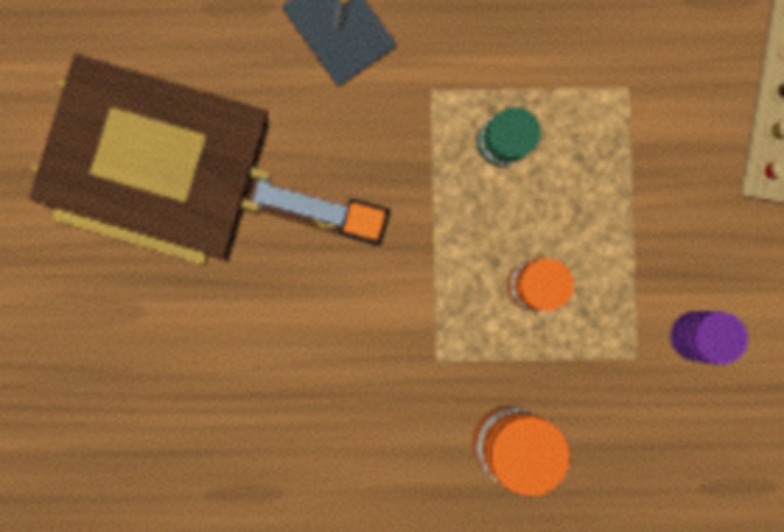

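The crop confirms it: the small orange tin is on the cork, centred at crop (543,284), with the larger orange and the purple off the mat. Its measured top radius is 27 mm and its height matches. The chest yaw is about 72.4° from two independent cues. I'll turn the tool to the chest axes first.

```bash
cat >> h.py <<'E'
C=np.array([.614,.1125]);YAW=np.deg2rad(72.3)
def goto(p,yaw=YAW,chest=False):
    "print tool-frame shift (cm) to world (or chest-frame) TCP p, and remaining turn"
    from scipy.spatial.transform import Rotation as R
    s=manip.state();q=s['tool_rot'];M=R.from_quat([q[1],q[2],q[3],q[0]]).as_matrix()
    p=np.array(p,float)
    if chest: p=np.r_[C+R.from_euler('z',YAW).as_matrix()[:2,:2]@p[:2],p[2]]
    y=np.arctan2(M[1,0],M[0,0])
    print('t',round(s['time'],2),'shift cm',((p-s['tool_pos'])@M*100).round(2),'turn',round(-(yaw-y),3),'tool',s['tool_pos'].round(4),'F',s['contact_force'].round(1),'w',round(s['gripper_width'],3),'gf',round(s['grasp_force'],1))
def inchest(p):
    "world -> chest frame"
    c,s=np.cos(YAW),np.sin(YAW);p=np.asarray(p,float);q=p[...,:2]-C
    return np.concatenate([np.stack([q[...,0]*c+q[...,1]*s,-q[...,0]*s+q[...,1]*c],-1),p[...,2:]],-1)
E
python3 -m crank '[{"turn":-0.147},{"turn":-0.147},{"turn":-0.147},{"turn":-0.147},{"turn":-0.147}]' 0
python3 -m crank '[{"turn":-0.147},{"turn":-0.13}]'
python3 -c "
from h import *
goto([-.229,0,.12],chest=True)"
```

```text
t 0.1 shift cm [ 50.13 -38.73  11.1 ] turn -1.012 tool [ 0.1544 -0.6051  0.2302] F [-0.1 -0.4 -0.3] w 0.997 gf 0.0schema error: expected keys x, y, z, turn
schema error: expected keys x, y, z, turn
```

```bash

python3 -m crank '[{"x":0,"y":0,"z":0,"turn":-0.147},{"x":0,"y":0,"z":0,"turn":-0.147},{"x":0,"y":0,"z":0,"turn":-0.147},{"x":0,"y":0,"z":0,"turn":-0.147},{"x":0,"y":0,"z":0,"turn":-0.147}]' 0
python3 -m crank '[{"x":0,"y":0,"z":0,"turn":-0.147},{"x":0,"y":0,"z":0,"turn":-0.13}]'
python3 -c "
from h import *
goto([-.229,0,.12],chest=True)"
```

```text
time: 0.6
tool_pos: [0.1544, -0.6052, 0.2305]
tool_rot: [-0.001, 0.88, 0.475, 0.0]
contact_force: [-0.6, 0.5, -0.5]
gripper_width: 0.145
grasp_force: 0.0
time: 0.8
tool_pos: [0.1544, -0.6052, 0.2305]
tool_rot: [-0.001, 0.806, 0.592, 0.0]
contact_force: [0.7, -0.5, -0.3]
gripper_width: 0.003
grasp_force: 0.0
t 0.8 shift cm [59.31 22.29 11.11] turn 0.006 tool [ 0.1544 -0.6052  0.2305] F [ 0.7 -0.5 -0.3] w 0.003 gf 0.0
```

```bash

python3 -m crank '[{"x":3.7,"y":1.4,"z":0,"turn":0},{"x":3.7,"y":1.4,"z":0,"turn":0},{"x":3.7,"y":1.4,"z":0,"turn":0},{"x":3.7,"y":1.4,"z":0,"turn":0},{"x":3.7,"y":1.4,"z":0,"turn":0}]' >/dev/null
python3 -m crank '[{"x":3.7,"y":1.4,"z":0,"turn":0},{"x":3.7,"y":1.4,"z":0,"turn":0},{"x":3.7,"y":1.4,"z":0,"turn":0},{"x":3.7,"y":1.4,"z":0,"turn":0},{"x":3.7,"y":1.4,"z":0,"turn":0}]' >/dev/null
python3 -m crank '[{"x":3.7,"y":1.4,"z":1,"turn":0},{"x":3.7,"y":1.4,"z":2,"turn":0},{"x":3.7,"y":1.4,"z":2,"turn":0},{"x":3.7,"y":1.4,"z":2,"turn":0},{"x":3.7,"y":1.4,"z":2,"turn":0}]' 
python3 -m crank '[{"x":0,"y":0,"z":1,"turn":0},{"x":0,"y":0,"z":0,"turn":0}]' 
python3 -c "
from h import *
goto([-.229,0,.09],chest=True)"
```

```text
time: 2.3
tool_pos: [0.5238, -0.1391, 0.1402]
tool_rot: [-0.0, 0.807, 0.59, -0.0]
contact_force: [0.1, 0.3, -0.3]
gripper_width: -0.001
grasp_force: 0.0
time: 2.5
tool_pos: [0.5219, -0.1394, 0.1286]
tool_rot: [-0.002, 0.807, 0.591, -0.001]
contact_force: [-0.5, 0.4, -0.1]
gripper_width: 0.004
grasp_force: 0.0
t 2.5 shift cm [3.9  1.14 3.86] turn 0.002 tool [ 0.5219 -0.1394  0.1286] F [-0.5  0.4 -0.1] w 0.004 gf 0.0
```

```bash

python3 -m crank '[{"x":2,"y":0.6,"z":0.5,"turn":0},{"x":1.7,"y":0.54,"z":1,"turn":0},{"x":0,"y":0,"z":1,"turn":0},{"x":0,"y":0,"z":1,"turn":0},{"x":0,"y":0,"z":0.4,"turn":0}]' 
python3 -m crank '[{"x":0,"y":0,"z":0.3,"turn":0},{"x":0,"y":0,"z":0.3,"turn":0},{"x":0,"y":0,"z":0.3,"turn":0},{"x":0,"y":0,"z":0.3,"turn":0},{"x":0,"y":0,"z":0.3,"turn":0}]' 
python3 -m crank '[{"x":0,"y":0,"z":0.3,"turn":0},{"x":0,"y":0,"z":0.3,"turn":0},{"x":0,"y":0,"z":0.3,"turn":0},{"x":0,"y":0,"z":0.2,"turn":0},{"x":0,"y":0,"z":0.2,"turn":0}]' 
python3 -c "
from h import *
goto([-.231,0,.05],chest=True)"
```

```text
time: 3.0
tool_pos: [0.5442, -0.1098, 0.0911]
tool_rot: [-0.001, 0.808, 0.589, -0.001]
contact_force: [-1.3, -0.1, -0.2]
gripper_width: -0.003
grasp_force: 0.0
time: 3.5
tool_pos: [0.5459, -0.111, 0.0803]
tool_rot: [0.002, 0.808, 0.59, -0.001]
contact_force: [-7.1, -2.9, 12.0]
gripper_width: -0.001
grasp_force: 5.6
time: 4.0
tool_pos: [0.5463, -0.1117, 0.067]
tool_rot: [0.002, 0.808, 0.59, -0.001]
contact_force: [-4.0, -3.9, 7.5]
gripper_width: -0.001
grasp_force: 4.2
t 4.0 shift cm [ 0.32 -0.38  1.7 ] turn -0.001 tool [ 0.5463 -0.1117  0.067 ] F [-4.  -3.9  7.5] w -0.001 gf 4.2
```

```bash

python3 -m crank '[{"x":0,"y":0,"z":0.2,"turn":0},{"x":0,"y":0,"z":0.2,"turn":0},{"x":0,"y":0,"z":0.2,"turn":0},{"x":0,"y":0,"z":0.2,"turn":0},{"x":0,"y":0,"z":0.2,"turn":0}]' 
python3 -m crank '[{"x":0,"y":0,"z":0.15,"turn":0},{"x":0,"y":0,"z":0.15,"turn":0},{"x":0,"y":0,"z":0.1,"turn":0},{"x":0,"y":0,"z":0.1,"turn":0},{"x":0,"y":0,"z":0,"turn":0}]' 
python3 -c "
from h import *
goto([-.231,0,.047],chest=True)"
```

```text
time: 4.5
tool_pos: [0.5466, -0.1114, 0.0565]
tool_rot: [0.002, 0.808, 0.59, 0.0]
contact_force: [-1.7, -3.9, 5.1]
gripper_width: 0.002
grasp_force: 2.5
time: 5.0
tool_pos: [0.5457, -0.1089, 0.0497]
tool_rot: [0.0, 0.807, 0.59, 0.0]
contact_force: [-0.1, -1.0, 4.6]
gripper_width: 0.0
grasp_force: 2.6
t 5.0 shift cm [ 0.07 -0.22  0.27] turn 0.0 tool [ 0.5457 -0.1089  0.0497] F [-0.1 -1.   4.6] w 0.0 gf 2.6
```

```bash

for i in 1; do python3 -m crank '[{"x":0,"y":0,"z":0.1,"turn":0},{"x":0,"y":0,"z":0.1,"turn":0},{"x":0,"y":0,"z":0,"turn":0}]' | grep -E 'time|pos|contact'
python3 -m crank '[{"x":0,"y":0,"z":0.1,"turn":0},{"x":0,"y":0,"z":0.1,"turn":0},{"x":0,"y":0,"z":0,"turn":0}]' | grep -E 'time|pos|contact'; done
```

```text
time: 5.3
tool_pos: [0.5459, -0.1089, 0.0493]
contact_force: [-4.4, 0.1, 13.7]
time: 5.6
tool_pos: [0.546, -0.109, 0.0489]
contact_force: [-9.2, 0.2, 23.2]
```

Stop met at z≈0.049. 23 N on the tread is about 30 N on the stop, so it's home but not stamped. Releasing gently and looking.

```bash

python3 -m crank '[{"x":0,"y":0,"z":-0.2,"turn":0},{"x":0,"y":0,"z":-0.2,"turn":0},{"x":0,"y":0,"z":-0.2,"turn":0},{"x":0,"y":0,"z":-0.3,"turn":0},{"x":0,"y":0,"z":-1,"turn":0}]' | grep -E 'time|pos|contact'
python3 -m crank '[{"x":0,"y":0,"z":-4,"turn":0},{"x":0,"y":0,"z":-4,"turn":0},{"x":0,"y":0,"z":-4,"turn":0},{"x":0,"y":0,"z":-4,"turn":0},{"x":0,"y":0,"z":-2,"turn":0}]' 60| grep -E 'time|pos|contact|width'
python3 - <<'E'
from h import *
for n in('side','top'):
    p,d=grab(n);np.savez('pics/'+n+'1.npz',p=p,d=d)
    if n=='top': a=cv2.resize(p[110:240,210:390],None,fx=3,fy=3,interpolation=cv2.INTER_CUBIC)
    else: b=cv2.resize(p[150:290,190:350],None,fx=3,fy=3,interpolation=cv2.INTER_CUBIC)[:390]
b=b[:, :255] if False else b
h=min(a.shape[0],b.shape[0]);im=np.hstack([a[:h],b[:h]]);save('open1',cv2.resize(im,(800,int(h*800/im.shape[1]))))
z=np.load('pics/top1.npz');p,d=z['p'],z['d'];W=world('top',d);Q=inchest(W)
# interior: red/dark cap of old tin z .08-.1
m=(np.abs(Q[...,0])<.09)&(np.abs(Q[...,1])<.066)&(Q[...,2]>.08)&(Q[...,2]<.1)
q=Q[m].astype(np.float32);print('tin',m.sum(),q.mean(0),cv2.minEnclosingCircle(q[:,:2]))
# rim
m=(np.abs(Q[...,0])<.125)&(np.abs(Q[...,1])<.09)&(Q[...,2]>.098)&(Q[...,2]<.112)
q=Q[m];print('rim y',np.percentile(q[:,1],[1,99]),'x',np.percentile(q[:,0],[1,99]),np.median(q[:,2]))
m=(np.abs(Q[...,0])<.2)&(np.abs(Q[...,1])<.06)&(Q[...,2]>.13)&(Q[...,2]<.3);q=Q[m];print('lid',m.sum(),[(round(a,3),round(float(np.median(q[(q[:,2]>a)&(q[:,2]<a+.02),0])),4)) for a in np.arange(.13,.3,.02) if ((q[:,2]>a)&(q[:,2]<a+.02)).any()])
W=world('side',np.load('pics/side1.npz')['d']);Q=inchest(W)
m=(np.abs(Q[...,0])<.2)&(np.abs(Q[...,1])<.06)&(Q[...,2]>.12)&(Q[...,2]<.32);q=Q[m];print('lid side',m.sum(),[(round(a,3),round(float(np.median(q[(q[:,2]>a)&(q[:,2]<a+.02),0])),4)) for a in np.arange(.12,.32,.02) if ((q[:,2]>a)&(q[:,2]<a+.02)).any()])
goto([0,0,.2],chest=True)
E
```

```text
time: 6.1
tool_pos: [0.5438, -0.1082, 0.0627]
contact_force: [0.3, 0.5, -0.6]
time: 6.6
tool_pos: [0.5468, -0.1092, 0.2496]
contact_force: [0.1, 0.7, -0.3]
gripper_width: 0.601Traceback (most recent call last):
  File "<stdin>", line 11, in <module>
cv2.error: OpenCV(4.12.0) /io/opencv/modules/imgproc/src/shapedescr.cpp:201: error: (-215:Assertion failed) count >= 0 && (depth == CV_32F || depth == CV_32S) in function 'minEnclosingCircle'
```

View pics/open1.png

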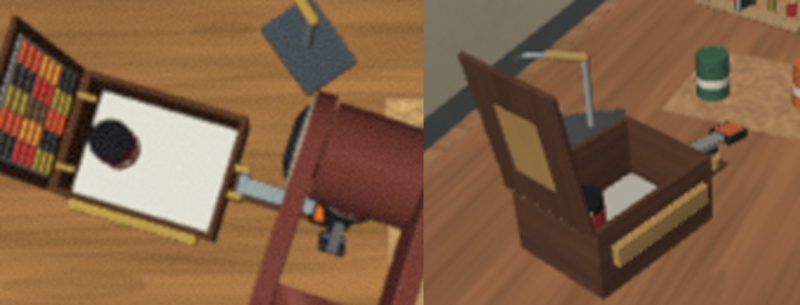

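The lid stands open past upright (right half). In the left half the old tin's black cap is at (113,143), in the rear of the chest. Now measuring it.

```bash
cat > m.py <<'E'
from h import *
import sys
def meas(k):
    z=np.load(f'pics/top{k}.npz');p,d=z['p'],z['d'];Q=inchest(world('top',d))
    print('depth0 in chest',(d[140:215,235:320]==0).sum())
    ins=(np.abs(Q[...,0])<.095)&(np.abs(Q[...,1])<.07)
    m=ins&(Q[...,2]>.075)&(Q[...,2]<.1)&(np.abs(Q[...,1])<.064)
    q=np.ascontiguousarray(Q[m][:,:2],np.float32);print('tin',m.sum(),Q[m].mean(0).round(4),cv2.minEnclosingCircle(q))
    m=ins&(p.min(2)>170);q=Q[m];v,u=np.nonzero(m);print('floor z',np.median(q[:,2]),'x',np.percentile(q[:,0],[.5,99.5]),'y',np.percentile(q[:,1],[.5,99.5]))
    m=(np.abs(Q[...,0])<.125)&(np.abs(Q[...,1])<.09)&(Q[...,2]>.1)&(Q[...,2]<.112)
    q=Q[m];print('rim',m.sum(),'y',np.percentile(q[:,1],[1,99]),'x',np.percentile(q[:,0],[1,99]),np.median(q[:,2]))
    Q=inchest(world('side',np.load(f'pics/side{k}.npz')['d']))
    m=(Q[...,0]>.08)&(Q[...,0]<.25)&(np.abs(Q[...,1])<.06)&(Q[...,2]>.12)&(Q[...,2]<.35);q=Q[m]
    c=np.polyfit(q[:,2],q[:,0],1);print('lid side',m.sum(),'x at z.105',np.polyval(c,.105),'lean',c[0])
E
python3 -c "
from m import *
meas(1);goto([0,0,.2],chest=True)"
```

```text
depth0 in chest 20
tin 373 [ 0.0584 -0.002   0.0893] ((0.08586551249027252, -9.626303653931245e-05), 0.06403721123933792)
floor z 0.012798507148575 x [-0.08908118  0.09065584] y [-0.06770581  0.06612062]
rim 781 y [-0.07708079  0.07812251] x [-0.10534284  0.10220008] 0.10514196094740846
lid side 1386 x at z.105 0.1126517736930776 lean 0.14117123111250207
t 6.7 shift cm [23.17 -0.44  4.95] turn 0.0 tool [ 0.5474 -0.1094  0.2496] F [1.4 0.6 0.7] w 0.6 gf 0.0
```

```bash
python3 - <<'E'
from h import *
z=np.load('pics/top1.npz');p,d=z['p'],z['d'];Q=inchest(world('top',d))
m=(np.abs(Q[...,0])<.088)&(np.abs(Q[...,1])<.06)&(Q[...,2]>.08)&(Q[...,2]<.1)&(p.max(2)<60)
n,l,st,ce=cv2.connectedComponentsWithStats(m.astype(np.uint8))
i=1+st[1:,4].argmax();q=Q[l==i];print(st[i],ce[i],q.mean(0),np.percentile(q,[2,98],axis=0).round(4).tolist(),cv2.minEnclosingCircle(np.ascontiguousarray(q[:,:2],np.float32)))
E
```

```text
[248 162  19  18 247] [256.82591093 169.96761134] [ 0.04827251 -0.00196092  0.09008823] [[0.025, -0.0239, 0.0856], [0.0738, 0.0204, 0.0944]] ((0.04963121935725212, -0.0030725784599781036), 0.027071770280599594)
```

```bash

python3 -m crank '[{"x":4,"y":0,"z":0,"turn":0},{"x":4,"y":0,"z":0,"turn":0},{"x":4,"y":0,"z":0,"turn":0},{"x":4,"y":0,"z":0,"turn":0},{"x":4,"y":-0.2,"z":0,"turn":0}]' 85 >/dev/null
python3 -m crank '[{"x":4,"y":0,"z":0,"turn":0},{"x":3,"y":0,"z":2,"turn":0},{"x":1.1,"y":0,"z":3,"turn":0},{"x":0,"y":0,"z":3,"turn":0},{"x":0,"y":0,"z":0,"turn":0}]' |grep -E 'time|force'
python3 -c "
from h import *
goto([.049,-.0025,.048],chest=True)"
```

```text
time: 7.7
contact_force: [-1.3, -0.5, -1.2]
grasp_force: 0.0
t 7.7 shift cm [ 0.18  0.81 10.83] turn 0.001 tool [0.6245 0.1594 0.1564] F [-1.3 -0.5 -1.2] w 0.848 gf 0.0
```

```bash

python3 -m crank '[{"x":0,"y":0.6,"z":0,"turn":0},{"x":0,"y":0,"z":0,"turn":0}]' >/dev/null
python3 -c "
from h import *
goto([.049,-.0025,.048],chest=True)"
```

```text
t 7.9 shift cm [-0.03 -0.54 11.82] turn -0.001 tool [0.6362 0.157  0.1662] F [-0.  -0.3  0.7] w 0.851 gf 0.0
```

```bash

python3 -m crank '[{"x":0,"y":-0.5,"z":2,"turn":0},{"x":0,"y":0,"z":2,"turn":0},{"x":0,"y":0,"z":1,"turn":0},{"x":0,"y":0,"z":0,"turn":0},{"x":0,"y":0,"z":0,"turn":0}]' >/dev/null
python3 -c "
from h import *
goto([.049,-.0025,.048],chest=True)"
```

```text
t 8.4 shift cm [-0.04  0.04  6.78] turn -0.0 tool [0.6308 0.1589 0.1158] F [-0.7  0.1  0.3] w 0.849 gf 0.0
```

```bash

python3 -m crank '[{"x":0,"y":0,"z":1.5,"turn":0},{"x":0,"y":0,"z":1.5,"turn":0},{"x":0,"y":0,"z":1.5,"turn":0},{"x":0,"y":0,"z":1.2,"turn":0},{"x":0,"y":0,"z":1,"turn":0}]' |grep -E 'contact'
python3 -m crank '[{"x":0,"y":0,"z":0,"turn":0},{"x":0,"y":0,"z":0,"turn":0},{"x":0,"y":0,"z":0,"turn":0},{"x":0,"y":0,"z":0,"turn":0},{"x":0,"y":0,"z":0,"turn":0}]' 45 |grep -E 'contact'
python3 -c "
from h import *
goto([.049,-.0025,.048],chest=True)"
```

```text
contact_force: [0.0, 0.2, 0.3]
contact_force: [0.7, -0.6, -1.4]
t 9.4 shift cm [-0.03  0.13 -0.03] turn -0.0 tool [0.6301 0.1591 0.0477] F [ 0.7 -0.6 -1.4] w 0.639 gf 63.3
```

```bash

python3 -m crank '[{"x":0,"y":0,"z":-0.3,"turn":0},{"x":0,"y":0,"z":-0.4,"turn":0},{"x":-1,"y":0,"z":0,"turn":0},{"x":-2,"y":0,"z":0,"turn":0},{"x":-2,"y":0,"z":0,"turn":0}]' |grep -E 'contact'
python3 -m crank '[{"x":-2,"y":0,"z":0,"turn":0},{"x":-2,"y":0,"z":0,"turn":0},{"x":-1.2,"y":0,"z":0,"turn":0},{"x":-0.5,"y":0,"z":0,"turn":0},{"x":0,"y":0,"z":0,"turn":0}]' |grep -E 'contact'
python3 -m crank '[{"x":0,"y":0,"z":0,"turn":0},{"x":0,"y":0,"z":0,"turn":0}]' |grep -E 'contact'
python3 -c "
from h import *
goto([-.0625,-.0025,.048],chest=True)"
```

```text
contact_force: [0.0, -0.5, -1.9]
contact_force: [0.5, 0.1, -2.3]
contact_force: [0.3, 0.6, -2.1]
t 10.6 shift cm [-0.53  0.15  0.64] turn 0.001 tool [0.5976 0.0577 0.0544] F [ 0.3  0.6 -2.1] w 0.64 gf 63.4
```

```bash

python3 -m crank '[{"x":-0.4,"y":0,"z":0,"turn":0},{"x":0,"y":0,"z":0,"turn":0},{"x":0,"y":0,"z":0,"turn":0}]' |grep -E 'contact'
python3 -m crank '[{"x":-0.3,"y":0,"z":0,"turn":0},{"x":0,"y":0,"z":0,"turn":0},{"x":0,"y":0,"z":0,"turn":0}]' |grep -E 'contact'
python3 -c "
from h import *
goto([-.0625,-.0025,.048],chest=True)"
```

```text
contact_force: [0.8, -0.0, -1.9]
contact_force: [-0.3, 0.6, -2.3]
t 11.2 shift cm [0.24 0.15 0.63] turn -0.0 tool [0.5952 0.0504 0.0543] F [-0.3  0.6 -2.3] w 0.636 gf 63.4
```

No wall contact yet, and the estimated gap is about 3–4 mm. Setting it down here.

```bash

python3 -m crank '[{"x":0,"y":0,"z":0.3,"turn":0},{"x":0,"y":0,"z":0.2,"turn":0},{"x":0,"y":0,"z":0.1,"turn":0},{"x":0,"y":0,"z":0,"turn":0},{"x":0,"y":0,"z":0,"turn":0}]' |grep -E 'contact|pos'
python3 -m crank '[{"x":0,"y":0,"z":0,"turn":0},{"x":0,"y":0,"z":0,"turn":0},{"x":0,"y":0,"z":0,"turn":0},{"x":0,"y":0,"z":0,"turn":0}]' 88 |grep -E 'contact|width'
python3 -m crank '[{"x":0,"y":0,"z":-1,"turn":0},{"x":0,"y":0,"z":-2,"turn":0},{"x":0,"y":0,"z":-3,"turn":0},{"x":0,"y":0,"z":-4,"turn":0},{"x":0,"y":0,"z":-4,"turn":0}]' |grep -E 'contact|width'
python3 -m crank '[{"x":0,"y":0,"z":0,"turn":0},{"x":0,"y":0,"z":0,"turn":0}]' |grep -E 'contact|pos|time'
python3 -c "
from h import *
goto([.4765,-.297,.1])"
```

```text
tool_pos: [0.5953, 0.0505, 0.0482]
contact_force: [-0.1, -0.3, -2.0]
contact_force: [0.4, 1.5, -0.7]
gripper_width: 0.883
contact_force: [0.4, -0.2, -0.0]
gripper_width: 0.879
time: 12.8
tool_pos: [0.5963, 0.0504, 0.1908]
contact_force: [-0.5, 0.6, -0.5]
t 12.8 shift cm [-36.75  -0.88   9.04] turn -0.0 tool [0.5963 0.0504 0.1908] F [-0.5  0.6 -0.5] w 0.881 gf 0.0
```

```bash

python3 -m crank '[{"x":-3,"y":0,"z":0,"turn":0},{"x":-4,"y":0,"z":0,"turn":0},{"x":-4,"y":0,"z":0,"turn":0},{"x":-4,"y":0,"z":0,"turn":0},{"x":-4,"y":0,"z":0,"turn":0}]' 85 >/dev/null
python3 -m crank '[{"x":-4,"y":0,"z":0,"turn":0},{"x":-4,"y":-0.4,"z":0,"turn":0},{"x":-4,"y":-0.4,"z":0,"turn":0},{"x":-4,"y":0,"z":1,"turn":0},{"x":-1.5,"y":0,"z":2,"turn":0}]' |grep -E 'time|force'
python3 -m crank '[{"x":0,"y":0,"z":2,"turn":0},{"x":0,"y":0,"z":0,"turn":0},{"x":0,"y":0,"z":0,"turn":0}]'|grep -E 'time|force'
python3 - <<'E'
from h import *
p,d=grab('top');W=world('top',d);z=np.load('pics/top0.npz');W0=world('top',z['d'])
q=W0[216:227,410:421].reshape(-1,3);print('top z',np.nanmedian(q[:,2]), 'mat',np.nanmedian(W0[200:240,380:400,2]),'table',np.nanmedian(W0[200:240,365:372,2]))
goto([.4765,-.297,.039])
E
```

```text
time: 13.8
contact_force: [0.3, 0.6, 0.2]
grasp_force: 0.0
time: 14.1
contact_force: [0.5, 0.2, 1.0]
grasp_force: 0.0
top z 0.07863258861855793 mat 0.002158137620762446 table 0.0005196446320379078
t 14.15 shift cm [-0.25  0.07  9.92] turn 0.0 tool [ 0.4766 -0.2944  0.1382] F [-0.  -0.5  0.2] w 0.852 gf 0.0
```

```bash

python3 -m crank '[{"x":-0.2,"y":0,"z":3,"turn":0},{"x":0,"y":0,"z":2.5,"turn":0},{"x":0,"y":0,"z":2,"turn":0},{"x":0,"y":0,"z":1.5,"turn":0},{"x":0,"y":0,"z":1,"turn":0}]' |grep -E 'contact'
python3 -m crank '[{"x":0,"y":0,"z":0,"turn":0},{"x":0,"y":0,"z":0,"turn":0},{"x":0,"y":0,"z":0,"turn":0},{"x":0,"y":0,"z":0,"turn":0},{"x":0,"y":0,"z":0,"turn":0}]' 45 |grep -E 'contact|pos|width|grasp'
python3 -m crank '[{"x":0,"y":0,"z":-1,"turn":0},{"x":0,"y":0,"z":-2,"turn":0},{"x":0,"y":0,"z":-4,"turn":0},{"x":0,"y":0,"z":-4,"turn":0},{"x":0,"y":0,"z":-4,"turn":0}]' |grep -E 'contact|width'
python3 -m crank '[{"x":0,"y":0,"z":-1,"turn":0},{"x":0,"y":0,"z":0,"turn":0},{"x":0,"y":0,"z":0,"turn":0}]' |grep -E 'contact|grasp'
python3 -c "
from h import *
goto([0.003,-.003,.2],chest=True)"
```

```text
contact_force: [0.2, -1.0, 0.9]
tool_pos: [0.4761, -0.2969, 0.0386]
contact_force: [0.8, 0.1, -1.2]
gripper_width: 0.633
grasp_force: 63.5
contact_force: [1.5, -1.1, -2.8]
gripper_width: 0.636
contact_force: [-0.2, -0.4, -3.2]
grasp_force: 64.2
t 15.95 shift cm [43.44  1.1  -0.32] turn -0.0 tool [ 0.4752 -0.296   0.1963] F [-0.2 -0.4 -3.2] w 0.632 gf 64.2
```

```bash
python3 - <<'E'
from h import *
p,d=grab('top');np.savez('pics/top2.npz',p=p,d=d);Q=inchest(world('top',d))
save('chest2',cv2.resize(p[110:240,210:390],None,fx=4,fy=4,interpolation=cv2.INTER_CUBIC))
m=(np.abs(Q[...,0])<.088)&(np.abs(Q[...,1])<.06)&(Q[...,2]>.08)&(Q[...,2]<.1)&(p.max(2)<60)
n,l,st,ce=cv2.connectedComponentsWithStats(m.astype(np.uint8))
i=1+st[1:,4].argmax();q=Q[l==i];print(st[i],ce[i],q.mean(0),cv2.minEnclosingCircle(np.ascontiguousarray(q[:,:2],np.float32)))
m=(np.abs(Q[...,0])<.125)&(np.abs(Q[...,1])<.09)&(Q[...,2]>.1)&(Q[...,2]<.112)
q=Q[m];print('rim',m.sum(),'y',np.percentile(q[:,1],[.5,99.5]),'x',np.percentile(q[:,0],[.5,99.5]))
E
```

```text
[286 174  17  17 226] [293.95132743 181.81858407] [-0.06427094 -0.00016465  0.09020049] ((-0.06430739909410477, 7.92425125837326e-05), 0.025039978325366974)
rim 783 y [-0.0775575   0.07825816] x [-0.10554694  0.10243508]
```

View pics/chest2.png

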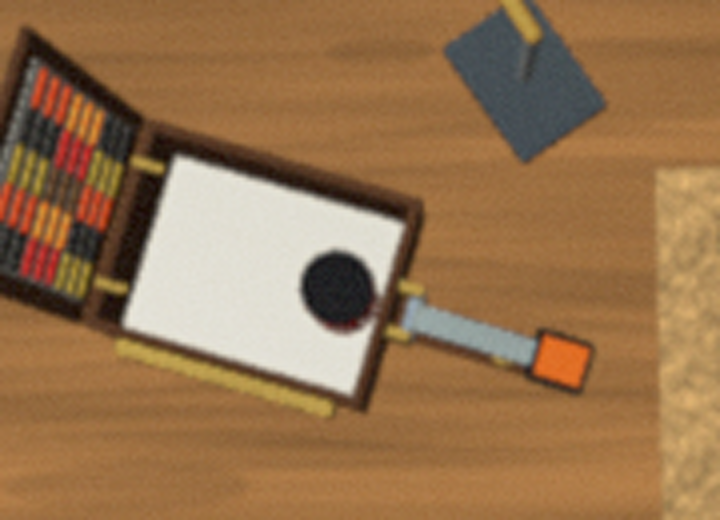

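The old tin is upright at crop (339,288), with its cap at chest x = -0.064, close to the front wall. The lid is still open. Bringing the new tin in.

```bash

python3 -m crank '[{"x":2,"y":0,"z":0,"turn":0},{"x":3,"y":0,"z":0,"turn":0},{"x":3.6,"y":0,"z":0,"turn":0},{"x":3.6,"y":0,"z":0,"turn":0},{"x":3.6,"y":0,"z":0,"turn":0}]' >/dev/null
python3 -m crank '[{"x":3.6,"y":0.5,"z":0,"turn":0},{"x":3.6,"y":0.5,"z":0,"turn":0},{"x":3.6,"y":0,"z":0,"turn":0},{"x":3.6,"y":0,"z":0,"turn":0},{"x":3.6,"y":0,"z":0,"turn":0}]' |grep -E 'contact'
python3 -m crank '[{"x":3.6,"y":0,"z":0,"turn":0},{"x":2.6,"y":0,"z":0,"turn":0},{"x":2,"y":0,"z":0,"turn":0},{"x":1,"y":0,"z":0,"turn":0},{"x":0,"y":0,"z":0,"turn":0}]' |grep -E 'contact|grasp'
python3 -m crank '[{"x":0,"y":0,"z":0,"turn":0},{"x":0,"y":0,"z":0,"turn":0},{"x":0,"y":0,"z":0,"turn":0}]' |grep -E 'contact|grasp'
python3 -c "
from h import *
goto([0.0,-.001,.0486],chest=True)"
```

```text
contact_force: [0.1, -0.1, -3.2]
contact_force: [0.2, -0.3, -3.0]
grasp_force: 64.2
contact_force: [0.2, 0.2, -2.5]
grasp_force: 64.2
t 17.8 shift cm [ 0.28 -0.22 14.96] turn -0.001 tool [0.6162 0.1089 0.1982] F [ 0.2  0.2 -2.5] w 0.635 gf 64.2
```

```bash

python3 -m crank '[{"x":0.25,"y":-0.2,"z":2,"turn":0},{"x":0,"y":0,"z":3,"turn":0},{"x":0,"y":0,"z":3,"turn":0},{"x":0,"y":0,"z":2,"turn":0},{"x":0,"y":0,"z":1.5,"turn":0}]' |grep -E 'contact'
python3 -m crank '[{"x":0,"y":0,"z":1.2,"turn":0},{"x":0,"y":0,"z":1,"turn":0},{"x":0,"y":0,"z":0.6,"turn":0},{"x":0,"y":0,"z":0,"turn":0},{"x":0,"y":0,"z":0,"turn":0}]' |grep -E 'contact|grasp'
python3 -c "
from h import *
goto([0.0,-.001,.0486],chest=True)"
```

```text
contact_force: [-1.0, -0.3, -1.6]
contact_force: [-0.6, -0.2, -2.4]
grasp_force: 64.2
t 18.8 shift cm [-0.09 -0.06  0.74] turn -0.0 tool [0.6158 0.1129 0.056 ] F [-0.6 -0.2 -2.4] w 0.633 gf 64.2
```

```bash

python3 -m crank '[{"x":0,"y":0,"z":0.3,"turn":0},{"x":0,"y":0,"z":0.2,"turn":0},{"x":0,"y":0,"z":0.1,"turn":0},{"x":0,"y":0,"z":0,"turn":0},{"x":0,"y":0,"z":0,"turn":0}]' |grep -E 'contact|pos'
python3 -m crank '[{"x":0,"y":0,"z":0.1,"turn":0},{"x":0,"y":0,"z":0.05,"turn":0},{"x":0,"y":0,"z":0,"turn":0}]' |grep -E 'contact|pos'
```

```text
tool_pos: [0.6158, 0.1129, 0.0506]
contact_force: [-2.4, -0.4, 4.8]
tool_pos: [0.6158, 0.1129, 0.0505]
contact_force: [-6.5, -1.5, 13.6]
```

```bash

python3 -m crank '[{"x":0,"y":0,"z":-0.15,"turn":0},{"x":0,"y":0,"z":-0.05,"turn":0},{"x":0,"y":0,"z":0,"turn":0}]' |grep -E 'contact|pos'
python3 -m crank '[{"x":0,"y":0,"z":0,"turn":0},{"x":0,"y":0,"z":0,"turn":0},{"x":0,"y":0,"z":0,"turn":0},{"x":0,"y":0,"z":0,"turn":0}]' 88 |grep -E 'contact|width'
python3 -m crank '[{"x":0,"y":0,"z":-1,"turn":0},{"x":0,"y":0,"z":-2,"turn":0},{"x":0,"y":0,"z":-3,"turn":0},{"x":0,"y":0,"z":-4,"turn":0},{"x":0,"y":0,"z":-4,"turn":0}]' |grep -E 'contact|width'
python3 -m crank '[{"x":-3,"y":0,"z":0,"turn":0},{"x":-4,"y":0,"z":0,"turn":0},{"x":-4,"y":0,"z":0,"turn":0},{"x":-4,"y":0,"z":0,"turn":0},{"x":-4,"y":0,"z":0,"turn":0}]' |grep -E 'contact'
python3 -m crank '[{"x":-3,"y":0,"z":0,"turn":0},{"x":-1,"y":0,"z":0,"turn":0},{"x":0,"y":0,"z":0,"turn":0},{"x":0,"y":0,"z":0,"turn":0},{"x":0,"y":0,"z":0,"turn":0}]' |grep -E 'contact'
python3 - <<'E'
from h import *
p,d=grab('top');np.savez('pics/top3.npz',p=p,d=d);Q=inchest(world('top',d))
ps,ds=grab('side')
a=cv2.resize(p[110:240,210:390],None,fx=3,fy=3,interpolation=cv2.INTER_CUBIC)
b=cv2.resize(ps[150:280,190:350],None,fx=3,fy=3,interpolation=cv2.INTER_CUBIC)
im=np.hstack([a,b]);save('chest3',cv2.resize(im,(800,int(im.shape[0]*800/im.shape[1]))))
hsv=cv2.cvtColor(p,cv2.COLOR_RGB2HSV);red=(hsv[...,0]<15)&(hsv[...,1]>180)&(hsv[...,2]>150)
base=(np.abs(Q[...,0])<.088)&(np.abs(Q[...,1])<.06)&(Q[...,2]>.08)&(Q[...,2]<.1)
for nm,c in (('old',p.max(2)<60),('new',red)):
    n,l,st,ce=cv2.connectedComponentsWithStats((base&c).astype(np.uint8))
    i=1+st[1:,4].argmax();q=Q[l==i];print(nm,st[i],q.mean(0),q[:,2].std(),cv2.minEnclosingCircle(np.ascontiguousarray(q[:,:2],np.float32)))
m=red&(np.abs(Q[...,1])<.03)&(Q[...,0]<-.19)&(Q[...,0]>-.27)&(Q[...,2]<.11);print('tread',m.sum(),Q[m].mean(0) if m.any() else 0)
Q=inchest(world('side',ds));m=(Q[...,0]>.08)&(Q[...,0]<.25)&(np.abs(Q[...,1])<.06)&(Q[...,2]>.12)&(Q[...,2]<.35);q=Q[m]
print('lid lean',m.sum(),np.polyfit(q[:,2],q[:,0],1))
goto([-.2315,0,.03],chest=True)
E
```

```text
tool_pos: [0.6158, 0.1129, 0.0506]
contact_force: [-1.1, -0.5, 5.4]
contact_force: [-1.2, 0.8, -0.1]
gripper_width: 0.881
contact_force: [0.5, -0.5, 0.6]
gripper_width: 0.879
contact_force: [1.2, 0.2, 0.4]
contact_force: [-0.2, -0.3, 0.1]
old [285 174  18  17 231] [-0.06399239  0.00012919  0.08997813] 0.0023079219000965412 ((-0.06319233775138855, 0.001091641141101718), 0.02583695948123932)
new [265 167  18  18 239] [-0.00133175 -0.00078519  0.08992268] 0.0022639810583951784 ((-0.0011243741028010845, -0.0007400278700515628), 0.025911670178174973)
tread 0 0
lid lean 1385 [0.14164899 0.09774153]
t 21.9 shift cm [-0.34 -0.1  15.98] turn 0.002 tool [ 0.5456 -0.1051  0.1898] F [-0.7 -0.   0.3] w 0.881 gf 0.0
```

View pics/chest3.png

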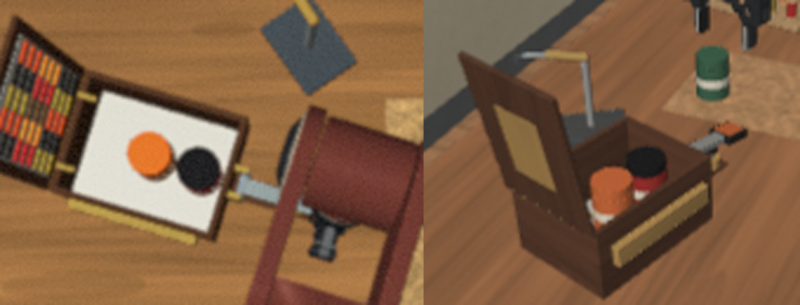

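Both tins are upright: orange at (149,155) behind black/red at (199,170), on one line, 6–7 mm apart. Next I'll locate the pressed tread and grip it across its width.

```bash

python3 -m crank '[{"x":-0.4,"y":-0.1,"z":3,"turn":0},{"x":0,"y":0,"z":3,"turn":0},{"x":0,"y":0,"z":2,"turn":0},{"x":0,"y":0,"z":0,"turn":0},{"x":0,"y":0,"z":0,"turn":0}]' 75 |grep -E 'contact|pos'
python3 - <<'E'
from h import *
z=np.load('pics/top2.npz');p,d=z['p'],z['d'];Q=inchest(world('top',d))
hsv=cv2.cvtColor(p,cv2.COLOR_RGB2HSV);red=(hsv[...,0]<15)&(hsv[...,1]>180)&(hsv[...,2]>150)
m=red&(np.abs(Q[...,1])<.04)&(Q[...,0]<-.19)&(Q[...,0]>-.28)&(Q[...,2]<.11);print('tread',m.sum(),Q[m].mean(0),np.percentile(Q[m],[2,98],axis=0))
goto([-.2335,0,.022],chest=True)
E
```

```text
tool_pos: [0.5433, -0.1092, 0.11]
contact_force: [0.2, -0.3, 0.4]
tread 120 [-0.2352911  -0.00056318  0.0493883 ] [[-0.25210837 -0.01484385  0.04425737]
 [-0.21859179  0.0139365   0.0550833 ]]
t 22.4 shift cm [-0.08 -0.    8.8 ] turn 0.001 tool [ 0.5433 -0.1092  0.11  ] F [ 0.2 -0.3  0.4] w 0.751 gf 0.0
```

```bash

python3 -m crank '[{"x":-0.1,"y":0,"z":2.5,"turn":0},{"x":0,"y":0,"z":2.5,"turn":0},{"x":0,"y":0,"z":2,"turn":0},{"x":0,"y":0,"z":1,"turn":0},{"x":0,"y":0,"z":0.8,"turn":0}]' |grep -E 'contact|pos'
python3 -m crank '[{"x":0,"y":0,"z":0,"turn":0},{"x":0,"y":0,"z":0,"turn":0},{"x":0,"y":0,"z":0,"turn":0},{"x":0,"y":0,"z":0,"turn":0},{"x":0,"y":0,"z":0,"turn":0}]' 30 |grep -E 'contact|pos|width|grasp'
python3 -c "
from h import *
goto([-.2335,0,.022],chest=True)"
```

```text
tool_pos: [0.5439, -0.1109, 0.0227]
contact_force: [-0.2, -0.3, -0.2]
tool_pos: [0.5431, -0.1108, 0.0231]
contact_force: [-4.5, 1.3, 5.7]
gripper_width: 0.453
grasp_force: 62.5
t 23.4 shift cm [ 0.08 -0.04  0.11] turn -0.0 tool [ 0.5431 -0.1108  0.0231] F [-4.5  1.3  5.7] w 0.453 gf 62.5
```

```bash

python3 -m crank '[{"x":0,"y":0,"z":-0.1,"turn":0},{"x":0,"y":0,"z":-0.15,"turn":0},{"x":0,"y":0,"z":-0.15,"turn":0},{"x":0,"y":0,"z":-0.15,"turn":0},{"x":0,"y":0,"z":-0.15,"turn":0}]' |grep -E 'contact|pos|grasp'
python3 -m crank '[{"x":0,"y":0,"z":-0.15,"turn":0},{"x":0,"y":0,"z":-0.15,"turn":0},{"x":0,"y":0,"z":-0.15,"turn":0},{"x":0,"y":0,"z":-0.15,"turn":0},{"x":0,"y":0,"z":-0.15,"turn":0}]' |grep -E 'contact|pos|grasp'
python3 -m crank '[{"x":0,"y":0,"z":-0.15,"turn":0},{"x":0,"y":0,"z":-0.15,"turn":0},{"x":0,"y":0,"z":-0.15,"turn":0},{"x":0,"y":0,"z":-0.15,"turn":0},{"x":0,"y":0,"z":-0.15,"turn":0}]' |grep -E 'time|contact|pos|grasp'
```

```text
tool_pos: [0.5428, -0.1112, 0.0282]
contact_force: [4.0, -3.4, -9.8]
grasp_force: 61.7
tool_pos: [0.5429, -0.1111, 0.0368]
contact_force: [1.4, -5.0, -6.2]
grasp_force: 61.2
time: 24.9
tool_pos: [0.543, -0.1106, 0.0443]
contact_force: [1.6, -2.2, -3.9]
grasp_force: 61.0
```

```bash

python3 -m crank '[{"x":0,"y":0,"z":-0.15,"turn":0},{"x":0,"y":0,"z":-0.15,"turn":0},{"x":0.05,"y":0,"z":-0.15,"turn":0},{"x":0,"y":0,"z":-0.15,"turn":0},{"x":0.05,"y":0,"z":-0.1,"turn":0}]' |grep -E 'contact|pos|grasp'
python3 -m crank '[{"x":0,"y":0,"z":-0.1,"turn":0},{"x":0.05,"y":0,"z":-0.1,"turn":0},{"x":0,"y":0,"z":-0.1,"turn":0},{"x":0.05,"y":0,"z":-0.1,"turn":0},{"x":0,"y":0,"z":-0.1,"turn":0}]' |grep -E 'time|contact|pos|grasp'
python3 -m crank '[{"x":0,"y":0,"z":-0.1,"turn":0},{"x":0.05,"y":0,"z":-0.1,"turn":0},{"x":0,"y":0,"z":-0.1,"turn":0},{"x":0,"y":0,"z":-0.1,"turn":0},{"x":0,"y":0,"z":-0.1,"turn":0}]' |grep -E 'time|contact|pos|grasp'
```

```text
tool_pos: [0.5433, -0.1097, 0.0513]
contact_force: [1.7, -2.5, -1.2]
grasp_force: 61.0
time: 25.9
tool_pos: [0.5436, -0.1089, 0.0561]
contact_force: [2.3, -0.0, -0.5]
grasp_force: 61.0
time: 26.4
tool_pos: [0.5439, -0.1079, 0.061]
contact_force: [3.3, 0.8, -0.1]
grasp_force: 61.0
```

```bash

python3 -m crank '[{"x":0,"y":0,"z":-0.1,"turn":0},{"x":0,"y":0,"z":-0.1,"turn":0},{"x":0,"y":0,"z":0,"turn":0}]' |grep -E 'contact|pos|grasp'
python3 -m crank '[{"x":0,"y":0,"z":-0.1,"turn":0},{"x":0,"y":0,"z":0,"turn":0},{"x":0,"y":0,"z":0,"turn":0}]' |grep -E 'time|contact|pos|grasp'
python3 -m crank '[{"x":0,"y":0,"z":-0.1,"turn":0},{"x":0,"y":0,"z":0,"turn":0},{"x":0,"y":0,"z":0,"turn":0}]' |grep -E 'time|contact|pos|grasp'
python3 - <<'E'
from h import *
p,d=grab('side');Q=inchest(world('side',d))
m=(Q[...,0]>-.1)&(Q[...,0]<.1)&(np.abs(Q[...,1])<.075)&(Q[...,2]>.1)&(Q[...,2]<.25);q=Q[m];print('lid fit z vs x',m.sum(),np.polyfit(q[:,0],q[:,2],1))
E
```

```text
tool_pos: [0.544, -0.1074, 0.0631]
contact_force: [3.6, 4.0, -0.1]
grasp_force: 61.2
time: 27.0
tool_pos: [0.544, -0.1073, 0.0637]
contact_force: [5.0, 3.5, -1.9]
grasp_force: 62.0
time: 27.3
tool_pos: [0.544, -0.1073, 0.0637]
contact_force: [9.0, 1.4, -7.4]
grasp_force: 62.0
lid fit z vs x 1951 [0.00122438 0.11176018]
```

Lid shut: slope about 0, top at 112 mm, and the pedal won't rise any further. Releasing and retreating.

```bash

python3 -m crank '[{"x":0,"y":0,"z":0.1,"turn":0},{"x":0,"y":0,"z":0,"turn":0}]' |grep -E 'contact|pos'
python3 -m crank '[{"x":0,"y":0,"z":0,"turn":0},{"x":0,"y":0,"z":0,"turn":0},{"x":0,"y":0,"z":0,"turn":0},{"x":0,"y":0,"z":0,"turn":0}]' 80 |grep -E 'contact|width'
python3 -m crank '[{"x":0,"y":0,"z":-1,"turn":0},{"x":0,"y":0,"z":-2,"turn":0},{"x":0,"y":0,"z":-3,"turn":0},{"x":0,"y":0,"z":-4,"turn":0},{"x":0,"y":0,"z":-4,"turn":0}]' |grep -E 'contact'
python3 -m crank '[{"x":-3,"y":0,"z":-2,"turn":0},{"x":-4,"y":0,"z":0,"turn":0},{"x":-4,"y":0,"z":0,"turn":0},{"x":-4,"y":0,"z":0,"turn":0},{"x":-2,"y":0,"z":0,"turn":0}]' |grep -E 'contact'
python3 -m crank '[{"x":0,"y":0,"z":0,"turn":0},{"x":0,"y":0,"z":0,"turn":0},{"x":0,"y":0,"z":0,"turn":0}]' |grep -E 'contact|time|pos'
python3 - <<'E'
from h import *
p,d=grab('side');Q=inchest(world('side',d));save('end',p)
m=(Q[...,0]>-.1)&(Q[...,0]<.1)&(np.abs(Q[...,1])<.075)&(Q[...,2]>.1)&(Q[...,2]<.25);q=Q[m];print('lid fit z vs x',m.sum(),np.polyfit(q[:,0],q[:,2],1))
p,d=grab('top');Q=inchest(world('top',d));m=(Q[...,0]>-.1)&(Q[...,0]<.1)&(np.abs(Q[...,1])<.07)&(Q[...,2]>.05)&(Q[...,2]<.25);q=Q[m];print('top',m.sum(),np.polyfit(q[:,0],q[:,2],1))
E
```

```text
tool_pos: [0.544, -0.1073, 0.0637]
contact_force: [5.0, 3.9, -0.3]
contact_force: [0.4, 0.1, -1.1]
gripper_width: 0.803
contact_force: [0.8, -0.8, -0.7]
contact_force: [0.1, -0.1, 0.2]
time: 29.25
tool_pos: [0.4921, -0.2694, 0.2241]
contact_force: [-0.1, 0.5, -0.2]
lid fit z vs x 1952 [0.00113225 0.11177208]
top 3473 [-0.00071964  0.11327123]
```

View pics/end.png

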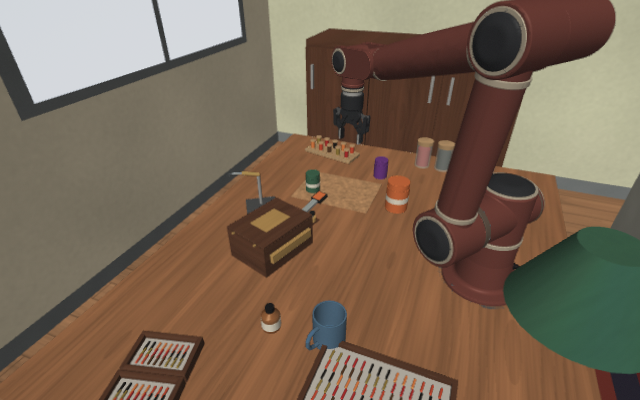

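The chest at (271,233) is shut with its pedal up at (318,200). The green tin (313,182), vise, mug and varnish bottle are where they were, and the arm is clear.

```bash
python3 -c "
from plant import manip
print(manip.job_done())"
```

```text
the job is handed in; nothing more can be done
None
```

The job is done and handed in at about 29 s: the red tin stands about 4 mm from the chest's front wall with the orange tin upright behind it, the pedal was pressed home (about 30 N on its stop) and then eased back up, the lid is fully shut, and the green tin, vise, mug and varnish bottle were not touched.

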